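Open the power pod's quarter-turn cap, hand of thread unknown

TASK

Take the cap off the battery pod that stands in front of the robot: slide its guard plate all the way aside along the track, find by trying which way the cap unlocks (some pods are right-handed, some left-handed, and nothing shows which), then lift the cap off. Finish while still holding the cap in the gripper, still and upright, well clear above the pod (at least 5 cm higher than where it sat), with the guard left fully open. Leave the spare pod standing further to the left and the other things lying about as they are.

Things in the scene. Friction and masses are not known exactly. Their poses are not given: they have to be found in the camera images.
- pod_a: One of two identical-looking grey battery pods, fixed to the bench; it is the job if it stands in front of the robot (|y| < 0.2), the spare if on the left (y > 0.4). Origin on the bench under its neck's axis. Box 60 mm high, x -85 to +50, y -55 to +170 mm. On it the round neck (44 mm diameter) with the cap and, on its robot side at x -78 to -54, the guard's track along y, top at z = 114 mm.
- neck_a (a point): Centre of the neck's top on pod_a, 84 mm above the bench. From its start the cap turns only about 10 degrees the wrong way to a hard stop; the right way (clockwise or anticlockwise from above, contrary on the two pods) it turns lightly without rising, is free at 45 degrees and meets a hard stop at 75. Turned 50 to 70 degrees it lifts straight off; before that, lips hold it down after 2 mm.
- cap_a: Black cap on pod_a, loose, about 90 g. Origin on its axis at its lower rim, 62 mm above the bench when seated; z up. Body 74 mm diameter, 28 mm high; on top a wing to grip, 46 mm long along the cap's x, 12 mm thick along its y, z = 28 to 54 mm above the origin (top 116 mm above the bench when seated). At the start the wing lies along the pod's x within 3 degrees.
- guard_a (a joint): Travel in m of the aluminium guard plate of pod_a: 0 = over the cap (starts at 0 to 0.015), growing towards the pod's +y to 0.12 = fully open, at its end stop. About 2 N of friction (plus 4 N per m/s); stays where left. Shut, it covers the cap 6 mm above the wing.
- tab_a (a point): Top centre of the guard's grip tab on pod_a, 152 mm above the bench: upright aluminium tab, 30 mm along the pod's x, 12 mm thick along its y, 26 mm above the plate. The plate's top is 126 mm above the bench, 4 mm thick, 70 mm along the pod's y (centred on the tab), from 42 mm beyond the tab (pod +x) back to the track. Axes as the pod's.
- pod_b: One of two identical-looking grey battery pods, fixed to the bench; it is the job if it stands in front of the robot (|y| < 0.2), the spare if on the left (y > 0.4). Origin on the bench under its neck's axis. Box 60 mm high, x -85 to +50, y -55 to +170 mm. On it the round neck (44 mm diameter) with the cap and, on its robot side at x -78 to -54, the guard's track along y, top at z = 114 mm.
- neck_b (a point): Centre of the neck's top on pod_b, 84 mm above the bench. From its start the cap turns only about 10 degrees the wrong way to a hard stop; the right way (clockwise or anticlockwise from above, contrary on the two pods) it turns lightly without rising, is free at 45 degrees and meets a hard stop at 75. Turned 50 to 70 degrees it lifts straight off; before that, lips hold it down after 2 mm.
- cap_b: Black cap on pod_b, loose, about 90 g. Origin on its axis at its lower rim, 62 mm above the bench when seated; z up. Body 74 mm diameter, 28 mm high; on top a wing to grip, 46 mm long along the cap's x, 12 mm thick along its y, z = 28 to 54 mm above the origin (top 116 mm above the bench when seated). At the start the wing lies along the pod's x within 3 degrees.
- guard_b (a joint): Travel in m of the aluminium guard plate of pod_b: 0 = over the cap (starts at 0 to 0.015), growing towards the pod's +y to 0.12 = fully open, at its end stop. About 2 N of friction (plus 4 N per m/s); stays where left. Shut, it covers the cap 6 mm above the wing.
- tab_b (a point): Top centre of the guard's grip tab on pod_b, 152 mm above the bench: upright aluminium tab, 30 mm along the pod's x, 12 mm thick along its y, 26 mm above the plate. The plate's top is 126 mm above the bench, 4 mm thick, 70 mm along the pod's y (centred on the tab), from 42 mm beyond the tab (pod +x) back to the track. Axes as the pod's.
- holder_1: Yellow and black holder with two cells, 64 x 36 x 24 mm, loose bystander; origin at its underside. Leave it alone.
- holder_2: Yellow and black holder with two cells, 64 x 36 x 24 mm, loose bystander; origin at its underside. Leave it alone.
- screwdriver: Screwdriver lying on the bench, loose bystander; origin at its underside. Leave it alone.
- tape: Roll of black tape, 80 mm diameter, 24 mm high, loose bystander; origin at its underside. Leave it alone.
- flash: Black flash unit standing upright, 40 x 70 x 88 mm, loose bystander; origin at its underside. Leave it alone.
- jar: Small jar, 52 mm diameter, 62 mm high, loose bystander; origin at its underside. Leave it alone.
- wrench: Wrench lying on the bench, loose bystander; origin at its underside. Leave it alone.
Things that resemble listed ones, but are neither listed nor needed, are in the scene too. Leave any pink or purple look-alike of the cap_a alone.

How it is judged (in metres and radians):
On the way:
1. the guard of the pod in front of the robot is slid aside, its cap still on (((world y of pod_a below 0.3 m and value of joint guard_a above 0.105 m and z of cap_a in the frame of pod_a below 0.07 m) or (world y of pod_b below 0.3 m and value of joint guard_b above 0.105 m and z of cap_b in the frame of pod_b below 0.07 m))), for 0.2 s.
At the end, for the whole second after the job is handed in: The guard of the pod in front is open beyond 105 of its 120 mm; its cap is at least 45 mm above its seat, held by the fingers (over 1 N), touching no part of the pod, within 20 degrees of upright and still (under 30 mm/s) (((world y of pod_a below 0.3 m and value of joint guard_a above 0.105 m and z of cap_a in the frame of pod_a above 0.107 m and contact force between the fingers and cap_a above 1 N and contact force between cap_a and pod_a below 0.05 N and angle between cap_a's own z axis and vertical below 0.35 rad and linear speed of cap_a below 0.03 m/s) or (world y of pod_b below 0.3 m and value of joint guard_b above 0.105 m and z of cap_b in the frame of pod_b above 0.107 m and contact force between the fingers and cap_b above 1 N and contact force between cap_b and pod_b below 0.05 N and angle between cap_b's own z axis and vertical below 0.35 rad and linear speed of cap_b below 0.03 m/s))); the arm keeps its last pose, push and grip.
It fails at once if the spare pod's guard or cap is disturbed (guard past 50 mm, cap moved 20 mm) ((world y of pod_a above 0.3 m and (value of joint guard_a above 0.05 m or distance of cap_a from where it was at the start of the episode above 0.02 m)) or (world y of pod_b above 0.3 m and (value of joint guard_b above 0.05 m or distance of cap_b from where it was at the start of the episode above 0.02 m))).
It fails at once if a bystander is moved more than 40 mm (distance of any of holder_1, holder_2, screwdriver, tape, flash, jar, wrench from where it was at the start of the episode above 0.04 m).
It also fails if it takes over 58 s, if anything falls off the work surface, if the arm or the gripper's body presses on something with over 40 N, if the wrist force passes 120 N, or if a joint passes its speed limit or range.

ROBOT

A 6-joint arm with a two-finger parallel gripper is mounted at the origin on the work surface. World frame = base frame: x ahead of the robot, y to its left, z up, the work surface at z = 0. Lengths are in mm, angles in rad, forces in N, time in s.
With the tool pointing down it reaches from about 350 to 975 mm from the base axis. Payload 7.1 kg.
Tool frame: the origin (TCP) lies on the mounting face of the last link; the fingertips stand 182 mm ahead of it and the grasp point (between the pads) lies 163 mm ahead of it; z points along the fingers, y is the direction in which the jaws open and shut (so a half turn about z gives the same grasp; the last joint's range is limited). The gripper opens to 88 mm and grips with 3 to 60 N. Pads are 20 mm wide; open, the fingers measure 115 mm over their backs; the gripper's body (75 mm by 178 mm) begins 61 mm behind the grasp point.
Start: joints at [1.302, 0.423, 1.63, -0, 1.089, -0.019], TCP at [154.475, 605.594, 404.675] pointing down, gripper open.
Joint ranges: [-3, 3], [-0.9, 2.11], [0.09, 2.58], [-1.31, 4.45], [0.11, 2.69], [-2.54, 2.54]. Speed limits (rad/s): [2.39, 2.39, 3.01, 3.14, 3.14, 3.14].

INTERFACE

Orientations are given as a rotation vector (axis times angle).
In Python, from workcell import ctrl, optics, nets gives the robot as it stands.
- The arm moves only by the tool send_rows, never from a script. Its argument "rows" is a list of rows, each an object with "offset": the shift along the tool's x, y, z in m, a list of three; "twist": the turn, a rotation vector about the tool's x, y, z in degrees, a list of three. A call has exactly 5 rows; each row shifts and turns the pose as measured when the row begins, along the tool's axes as they then stand; what a row does not reach is not made up. A row lasts 1/12 s, in which the tool goes at most 41.7 mm and 7.16 degrees, less where a joint would pass 70% of its speed; a pose out of reach is approached as far as the arm can. A call is refused whole if a number of a shift passes 0.0417 or a number of a turn 7.16, either way. A call with a gripper value outside its range is refused whole. "gripper" is the finger opening in m, from 0 to 0.0878, set as the call begins (left out, the last holds). The fingers move at their own pace and stop on an object; the grip force is fixed at half the most. Time passes only in rows, so rows that do not move let the fingers close, or fill a call up. It gives the time, the measured TCP pose, the force and the opening at its end, in the units of the state.
- ctrl.get_obs(): the state, without advancing time (a new reading comes with each control period).
- optics.get_image(name): name is "scene" or "top" or "wrist"; returns (picture, depth): 400x640x3 uint8, blue, green, red; 400x640 float32, mm along the optical axis (not along the pixel's ray), 0 where there is no reading.
- optics.camera_info(name): a dict with "K" (3x3 intrinsics, pixels), "k1" (the pictures are not rectified: a ray, as slopes to the right and down, at radius r is drawn at 1 + k1 r^2 times it, then the intrinsics apply), "pose" (4x4, takes a point from camera to world coordinates). Camera axes: x right, y down, z forward; pixel columns grow to the right and rows downward; lengths in mm; the calibration is good to about 2 mm. A picture is of the moment at which its call begins: read the wrist's pose just before it. camera_info takes no time and is no camera call; for the wrist camera it gives the pose at the moment of the call.
- ctrl.close_job(): hands the job in, once; it reports no verdict.
Trained networks look in the newest picture that a camera, given by its name, has taken for a name from the list of things; names that differ only in an ending like _2 or _b are one class to them, and where a whole thing is asked for, a point or a joint stands for the part that bears it (a point fixed in the world has none). Each returns a list of dicts, best first, with "conf" (0 to 1); they miss things now and then, are a little off and sometimes report something else, mostly with a low value. They report only what shows in the picture. A call takes as long as a camera call. They do not tell look-alikes from the thing itself.
- nets.spot_in(camera, label): "extent" ([left, top, right, bottom] in pixels, round what is visible of it).
- nets.spot_point(camera, label): "position" ([column, row] in pixels: a listed point, or the origin of a listed thing).
The state is a dict: "t": time; "qpos": joint angles; "qvel": joint speeds; "joint_torque": joint torques, N m; "ee_pos": TCP position; "orientation": TCP orientation; "ft_force": force on the tool from outside, world axes, zero at the start; "moment": the same for the moment, N m; "width": finger opening in mm.
Only numpy, scipy, OpenCV 4.12 (cv2) and the standard library are available. Lean on these libraries where they do the work, as an engineer would, in place of code of your own. Each camera call takes 0.05 s, during which the arm holds its last target. There are 200 camera calls.

## Working session

There is one attempt and no reset: what is moved stays moved. The work goes in short steps, Python scripts to look and compute and a tool call to move; the robot and the scene stay as the last step left them, time stands still between calls to the robot, and variables do not carry over. Pictures are saved under pics/ and viewed, about 8 in all and at most 12, crops included, and the job is handed in when it is done.

Besides the shell and the picture viewer there is one more tool, called after "Request:" by a JSON object that holds its "api" and its "payload", one argument or row to a line. send_rows: Moves the arm, as the interface text tells. Its arguments: {"type":"object","properties":{"rows":{"type":"array"},"gripper":{"type":"number"}},"required":["rows"]}

```bash
mkdir -p pics
cat > h.py <<'E'
import numpy as np, cv2
from scipy.spatial.transform import Rotation as R
from workcell import ctrl, optics, nets
def ray(ci,uv):
    K=np.array(ci["K"]);k=ci["k1"]
    d=np.array([(uv[0]-K[0,2])/K[0,0],(uv[1]-K[1,2])/K[1,1]]);s=d.copy()
    for _ in range(20): s=d/(1+k*(s@s))
    return np.array([s[0],s[1],1.])
def at_z(ci,uv,z):
    P=np.array(ci["pose"]);d=P[:3,:3]@ray(ci,uv);o=P[:3,3]
    return o+d*(z-o[2])/d[2]
def at_depth(ci,uv,dep):
    P=np.array(ci["pose"]);return P[:3,:3]@(ray(ci,uv)*dep)+P[:3,3]
def proj(ci,p):
    P=np.array(ci["pose"]);K=np.array(ci["K"]);c=P[:3,:3].T@(np.array(p)-P[:3,3]);s=c[:2]/c[2];s=s*(1+ci["k1"]*(s@s))
    return K[:2,:2]@s+K[:2,2]
E
python3 - <<'E'
from h import *
o=ctrl.get_obs();print({k:np.round(v,3) for k,v in o.items()})
for c in("top","scene"):
    im,d=optics.get_image(c);cv2.imwrite(f"pics/{c}0.png",im);np.save(f"{c}0.npy",d);ci=optics.camera_info(c)
    print(c,np.round(ci["pose"],2).tolist(),ci["K"],ci["k1"])
    for l,z in(("tab_a",152),("neck_a",84),("cap_a",62),("pod_a",0)):
        for r in nets.spot_point(c,l)[:3]: print(l,round(r["conf"],2),np.round(r["position"]),np.round(at_z(ci,r["position"],z)))
E
```

```text
{'t': np.float64(0.0), 'qpos': array([ 1.302,  0.424,  1.631,  0.   ,  1.089, -0.019]), 'qvel': array([-0.001, -0.001,  0.002,  0.   , -0.001,  0.001]), 'joint_torque': array([-2.0000e-03, -5.4461e+01, -2.7367e+01,  6.4000e-02,  2.2000e-02,
       -0.0000e+00]), 'ee_pos': array([154.408, 605.357, 403.924]), 'orientation': array([-3.910e-01, -3.117e+00,  2.000e-03]), 'ft_force': array([-0.178, -0.104, -0.454]), 'moment': array([-0.005, -0.004,  0.009]), 'width': np.float64(88.133)}
top [[-0.01, -0.98, 0.22, 266.96], [-1.0, 0.01, -0.01, 39.59], [0.0, -0.22, -0.98, 1365.78], [0.0, 0.0, 0.0, 1.0]] [[422.09071625   0.         319.19452243]
 [  0.         422.09071625 193.49824642]
 [  0.           0.           1.        ]] 0.014841630560260876
tab_a 0.9 [366. 196.] [ 527. -105.  152.]
tab_a 0.68 [166. 199.] [526. 482. 152.]
neck_a 0.77 [177. 199.] [541. 471.  84.]
neck_a 0.68 [369. 199.] [ 533. -123.   84.]
neck_a 0.58 [447. 260.] [ 342. -349.   84.]
cap_a 0.76 [378. 268.] [ 321. -145.   62.]
cap_a 0.62 [409. 237.] [ 416. -246.   62.]
cap_a 0.59 [178. 206.] [522. 475.  62.]
pod_a 0.88 [184. 208.] [526. 475.   0.]
pod_a 0.75 [366. 207.] [ 524. -122.    0.]
scene [[0.88, 0.37, -0.31, 867.61], [0.48, -0.68, 0.55, -563.25], [-0.01, -0.63, -0.77, 997.53], [0.0, 0.0, 0.0, 1.0]] [[424.20624244   0.         322.42829907]
 [  0.         424.20624244 199.5409381 ]
 [  0.           0.           1.        ]] -0.07457301155141521
tab_a 0.84 [394. 106.] [541. 483. 152.]
tab_a 0.79 [294. 244.] [ 533. -112.  152.]
neck_a 0.86 [388. 126.] [541. 459.  84.]
neck_a 0.72 [292. 258.] [ 523. -115.   84.]
neck_a 0.71 [178. 326.] [ 390. -395.   84.]
cap_a 0.96 [220. 254.] [ 346. -184.   62.]
cap_a 0.68 [388. 123.] [526. 498.  62.]
cap_a 0.64 [229. 296.] [ 437. -269.   62.]
pod_a 0.87 [294. 279.] [ 532. -125.    0.]
pod_a 0.87 [386. 140.] [532. 485.   0.]
```

```bash
python3 -c "
import cv2,numpy as np
a=cv2.imread('pics/top0.png');b=cv2.imread('pics/scene0.png');cv2.imwrite('pics/both.png',cv2.resize(np.vstack([a,b]),(480,600)))"
```

```text
(no output)
```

View pics/top0.png

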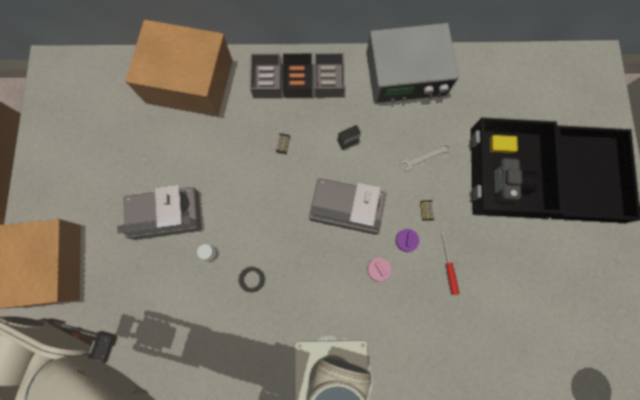

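The top view shows the job pod at about (347,205) with its plate and tab at (368,197). The spare is at (160,211). The pink (379,268) and purple (407,240) discs are look-alikes. The job pod is the one at y≈-0.11, |y|<0.2. I'll fit its pose from depth and confirm with a crop.

Run:
```python
from h import *
for c in("top","scene"):
    d=np.load(f"{c}0.npy");ci=optics.camera_info(c);P=np.array(ci["pose"])
    v,u=np.mgrid[0:400,0:640];pts=np.array([at_depth(ci,(x,y),d[y,x]) for y in range(400) for x in range(640) if d[y,x]>0])
    m=(abs(pts[:,0]-525)<160)&(abs(pts[:,1]+80)<200);q=pts[m]
    for lo,hi in((50,70),(118,134),(140,160)):
        s=q[(q[:,2]>lo)&(q[:,2]<hi)]
        if len(s)<4: print(c,lo,len(s));continue
        r=cv2.minAreaRect(s[:,:2].astype(np.float32));print(c,lo,len(s),np.round(s.mean(0),1),np.round(r[0],1),np.round(r[1],1),round(r[2],1))
im=cv2.imread("pics/top0.png")[160:250,290:430];im2=cv2.imread("pics/scene0.png")[190:320,220:380]
cv2.imwrite("pics/crop.png",np.hstack([cv2.resize(im,(466,300)),cv2.resize(im2,(320,300))]))
```

```text
top 50 1723 [526.2 -43.9  60.1] [ 506.1 -108.4] [334.8 147.2] 73.4
top 118 903 [ 506.4 -102.2  126.3] [520.9 -59.3] [207.7 121.1] 76.9
top 140 47 [ 526.9 -109.2  151.4] [ 527.5 -109.6] [12.6 30.7] 76.3
scene 50 2393 [538.3 -68.   59.8] [ 515.6 -113.5] [342.2 139.8] 69.1
scene 118 1111 [ 512.3 -108.5  126.4] [521.3 -63.2] [193.2 121.3] 77.9
scene 140 85 [ 530.7 -112.7  150. ] [ 530.  -111.7] [12.9 30.6] 79.3
```

View pics/crop.png

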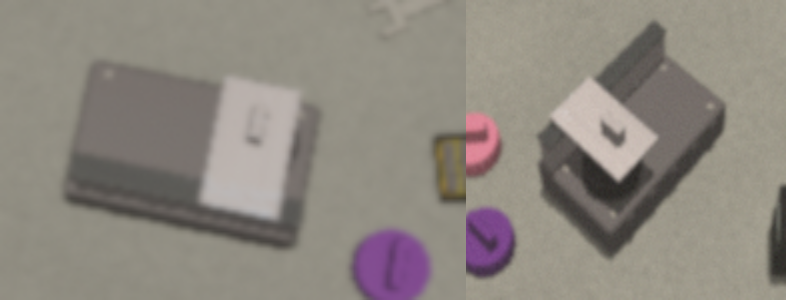

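Yaw is about -12.5°, with the tab at about (528,-110). The crop confirms the pod in front, with the black cap under the light plate. The pink and purple discs lie apart on the bench. Now moving above it.

Request:
{"api": "send_rows", "payload": {
  "rows": [
    {"offset": [-0.027,-0.03,0],"twist": [0,0,0]},
    {"offset": [-0.027,-0.03,0],"twist": [0,0,0]},
    {"offset": [-0.027,-0.03,0],"twist": [0,0,0]},
    {"offset": [-0.027,-0.03,0],"twist": [0,0,0]},
    {"offset": [-0.027,-0.03,0],"twist": [0,0,0]}
  ]
}}

```text
t: 0.92
ee_pos: [248.0, 427.0, 403.8]
orientation: [0.377, 3.119, 0.009]
ft_force: [1.2, 0.6, 0.3]
width: 87.6
```

Request:
{"api": "send_rows", "payload": {
  "rows": [
    {"offset": [-0.027,-0.03,0],"twist": [0,0,0]},
    {"offset": [-0.027,-0.03,0],"twist": [0,0,0]},
    {"offset": [-0.027,-0.03,0],"twist": [0,0,0]},
    {"offset": [-0.027,-0.03,0],"twist": [0,0,0]},
    {"offset": [-0.027,-0.03,0],"twist": [0,0,0]}
  ]
}}

```text
t: 1.33
ee_pos: [344.6, 242.1, 404.0]
orientation: [0.372, 3.117, 0.013]
ft_force: [1.9, 0.1, 0.5]
width: 87.9
```

Request:
{"api": "send_rows", "payload": {
  "rows": [
    {"offset": [-0.027,-0.03,0],"twist": [0,0,0]},
    {"offset": [-0.027,-0.03,0],"twist": [0,0,0]},
    {"offset": [-0.027,-0.03,0],"twist": [0,0,0]},
    {"offset": [-0.027,-0.03,0],"twist": [0,0,0]},
    {"offset": [-0.027,-0.03,0],"twist": [0,0,0]}
  ]
}}

```text
t: 1.75
ee_pos: [441.6, 57.4, 405.1]
orientation: [0.37, 3.112, 0.017]
ft_force: [1.1, 0.9, -0.4]
width: 87.9
```

Request:
{"api": "send_rows", "payload": {
  "rows": [
    {"offset": [-0.027,-0.03,0],"twist": [0,0,0]},
    {"offset": [-0.027,-0.03,0],"twist": [0,0,0]},
    {"offset": [-0.027,-0.03,0],"twist": [0,0,0]},
    {"offset": [-0.027,-0.03,0],"twist": [0,0,0]},
    {"offset": [0,0,0],"twist": [0,0,0]}
  ]
}}

```text
t: 2.17
ee_pos: [521.7, -95.4, 406.4]
orientation: [0.377, 3.104, 0.015]
ft_force: [0.1, 0.8, 0.5]
width: 87.9
```

```bash
cat >> h.py <<'E'
def look(name,box,lv):
    ci=optics.camera_info("wrist");im,d=optics.get_image("wrist");cv2.imwrite(f"pics/{name}.png",im)
    pts=np.array([at_depth(ci,(x,y),d[y,x]) for y in range(0,400,2) for x in range(0,640,2) if d[y,x]>0])
    m=(pts[:,0]>box[0])&(pts[:,0]<box[1])&(pts[:,1]>box[2])&(pts[:,1]<box[3]);q=pts[m]
    for lo,hi in lv:
        s=q[(q[:,2]>lo)&(q[:,2]<hi)]
        if len(s)>4:
            r=cv2.minAreaRect(s[:,:2].astype(np.float32));print(lo,len(s),np.round(s.mean(0),1),np.round(r[0],1),np.round(r[1],1),round(r[2],1))
    return ci,q
def tool():
    o=ctrl.get_obs();M=R.from_rotvec(o["orientation"]).as_matrix();p=np.array(o["ee_pos"])
    print("tcp",np.round(p,1),"ydeg",round(np.degrees(np.arctan2(M[1,1],M[0,1])),1),"z",np.round(M[:,2],3),"q",np.round(o["qpos"],2),"F",np.round(o["ft_force"],1),"M",np.round(o["moment"],2),"w",o["width"]);return p,M
def goto(p,M,tgt,ydeg):
    a=np.radians(ydeg);T=np.array([[ np.sin(a),np.cos(a),0],[-np.cos(a),np.sin(a),0],[0,0,-1]]);T[:,0]*=-1;T=np.column_stack([np.cross(T[:,1],[0,0,-1]),T[:,1],[0,0,-1]])
    print("offset mm tool",np.round(M.T@(np.array(tgt)-p),1),"twist",np.round(np.degrees(R.from_matrix(M.T@T).as_rotvec()),2))
E
python3 - <<'E'
from h import *
p,M=tool()
look("w1",(380,680,-250,120),((50,70),(110,118),(119,134),(145,160)))
goto(p,M,(528.5,-110.5,350),77.5)
E
```

```text
tcp [521.7 -95.4 406.4] ydeg 76.1 z [ 0.016  0.008 -1.   ] q [-0.21  0.28  1.84  0.01  1.01 -1.54] F [0.1 0.8 0.5] M [-0.01 -0.01 -0.01] w 87.90466166093172
50 3677 [527.2 -38.4  59.7] [ 505.5 -109.9] [332.7 145.8] 73.3
110 1383 [478.8 -24.4 114.1] [473.7 -47.7] [214.9  23.9] 76.7
119 3106 [ 503.7 -104.9  126.2] [ 509.4 -106.3] [ 70.5 119.4] 76.3
145 161 [ 525.6 -110.1  152. ] [ 526.3 -111. ] [11.6 28.6] 75.3
offset mm tool [ -9.5 -13.6  56.4] twist [ 0.63  0.81 -1.36]
```

View pics/w1.png

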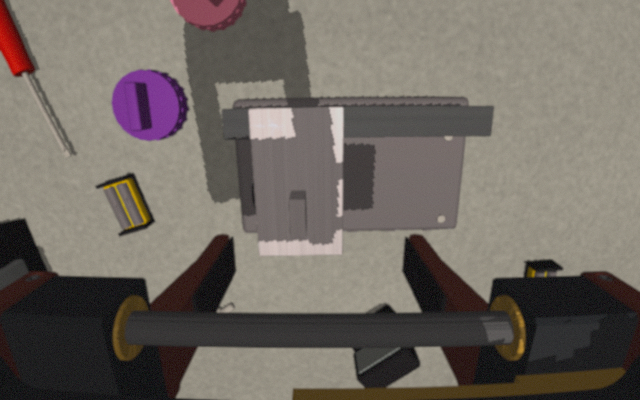

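The wrist view shows the plate at (295,180) with its tab at (298,212) and the track along row 120. Nothing is in the way, so I'm correcting the tilt and descending.

Request:
{"api": "send_rows", "payload": {
  "rows": [
    {"offset": [-0.004,-0.0075,0.015],"twist": [0.6,0.8,-0.4]},
    {"offset": [-0.004,-0.0075,0.02],"twist": [0,0,0]},
    {"offset": [0,0,0.015],"twist": [0,0,0]},
    {"offset": [0,0,0.01],"twist": [0,0,0]},
    {"offset": [0,0,0],"twist": [0,0,0]}
  ]
}}

```text
t: 2.63
ee_pos: [523.3, -108.1, 344.7]
orientation: [-0.37, -3.117, -0.004]
ft_force: [-0.3, 0.1, 0.0]
width: 87.9
```

Run:
```python
from h import *
p,M=tool()
goto(p,M,(526.5,-111,314),76.5)
```

```text
tcp [ 523.3 -108.1  344.7] ydeg 76.5 z [-0.002  0.003 -1.   ] q [-0.23  0.37  1.88  0.    0.9  -1.56] F [-0.3  0.1  0. ] M [-0.01 -0.02  0.03] w 87.93168977884564
offset mm tool [-3.9 -2.1 30.7] twist [ 0.14 -0.16 -0.04]
```

Request:
{"api": "send_rows", "payload": {
  "rows": [
    {"offset": [-0.004,-0.002,0.012],"twist": [0,0,0]},
    {"offset": [0,0,0.012],"twist": [0,0,0]},
    {"offset": [0,0,0.006],"twist": [0,0,0]},
    {"offset": [0,0,0],"twist": [0,0,0]},
    {"offset": [0,0,0],"twist": [0,0,0]}
  ]
}}

```text
t: 3.05
ee_pos: [526.8, -108.6, 313.0]
orientation: [-0.365, -3.119, -0.005]
ft_force: [0.1, -1.0, 0.9]
width: 87.7
```

Request:
{"api": "send_rows", "payload": {
  "rows": [
    {"offset": [0,0,0],"twist": [0,0,0]},
    {"offset": [0,0,0],"twist": [0,0,0]},
    {"offset": [0,0,0],"twist": [0,0,0]},
    {"offset": [0,0,0],"twist": [0,0,0]},
    {"offset": [0,0,0],"twist": [0,0,0]}
  ],
  "gripper": 0
}}

```text
t: 3.47
ee_pos: [527.3, -108.6, 314.5]
orientation: [0.365, 3.12, 0.004]
ft_force: [0.4, -0.0, 0.1]
width: 58.1
```

Request:
{"api": "send_rows", "payload": {
  "rows": [
    {"offset": [0,0,0],"twist": [0,0,0]},
    {"offset": [0,0,0],"twist": [0,0,0]},
    {"offset": [0,0,0],"twist": [0,0,0]},
    {"offset": [0,0,0],"twist": [0,0,0]},
    {"offset": [0,0,0],"twist": [0,0,0]}
  ]
}}

```text
t: 3.88
ee_pos: [527.5, -108.7, 315.2]
orientation: [0.365, 3.118, 0.004]
ft_force: [-0.5, 0.4, -0.8]
width: 24.7
```

Request:
{"api": "send_rows", "payload": {
  "rows": [
    {"offset": [0,0,0],"twist": [0,0,0]},
    {"offset": [0,0,0],"twist": [0,0,0]},
    {"offset": [0,0,0],"twist": [0,0,0]},
    {"offset": [0,0,0],"twist": [0,0,0]},
    {"offset": [0,0,0],"twist": [0,0,0]}
  ]
}}

```text
t: 4.3
ee_pos: [527.5, -108.8, 315.2]
orientation: [0.364, 3.119, 0.003]
ft_force: [1.6, 0.6, 0.1]
width: 11.8
```

Request:
{"api": "send_rows", "payload": {
  "rows": [
    {"offset": [0,0.004,0],"twist": [0,0,0]},
    {"offset": [0,0.006,0],"twist": [0,0,0]},
    {"offset": [0,0.006,0],"twist": [0,0,0]},
    {"offset": [0,0.006,0],"twist": [0,0,0]},
    {"offset": [0,0.006,0],"twist": [0,0,0]}
  ]
}}

```text
t: 4.72
ee_pos: [534.0, -80.5, 315.2]
orientation: [0.365, 3.119, 0.001]
ft_force: [-1.1, -1.6, -0.4]
width: 11.6
```

Run:
```python
from h import *
p,M=tool()
```

```text
tcp [534.  -80.5 315.2] ydeg 76.7 z [ 0.001  0.    -1.   ] q [-0.17  0.42  1.88  0.    0.83 -1.51] F [-1.1 -1.6 -0.4] M [-0.44  0.11  0.2 ] w 11.644461779126418
```

Request:
{"api": "send_rows", "payload": {
  "rows": [
    {"offset": [0,0.008,0],"twist": [0,0,0]},
    {"offset": [0,0.008,0],"twist": [0,0,0]},
    {"offset": [0,0.008,0],"twist": [0,0,0]},
    {"offset": [0,0.008,0],"twist": [0,0,0]},
    {"offset": [0,0.008,0],"twist": [0,0,0]}
  ]
}}

```text
t: 5.13
ee_pos: [544.1, -36.9, 315.2]
orientation: [0.363, 3.119, 0.0]
ft_force: [-1.1, -1.6, 0.6]
width: 12.1
```

Request:
{"api": "send_rows", "payload": {
  "rows": [
    {"offset": [0,0.008,0],"twist": [0,0,0]},
    {"offset": [0,0.006,0],"twist": [0,0,0]},
    {"offset": [0,0.006,0],"twist": [0,0,0]},
    {"offset": [0,0.004,0],"twist": [0,0,0]},
    {"offset": [0,0.003,0],"twist": [0,0,0]}
  ]
}}

```text
t: 5.55
ee_pos: [551.2, -6.1, 315.2]
orientation: [0.361, 3.12, 0.001]
ft_force: [0.8, -1.7, -0.0]
width: 11.6
```

Request:
{"api": "send_rows", "payload": {
  "rows": [
    {"offset": [0,0.003,0],"twist": [0,0,0]},
    {"offset": [0,0.003,0],"twist": [0,0,0]},
    {"offset": [0,0.003,0],"twist": [0,0,0]},
    {"offset": [0,0.003,0],"twist": [0,0,0]},
    {"offset": [0,0.003,0],"twist": [0,0,0]}
  ]
}}

```text
t: 5.97
ee_pos: [553.3, 1.7, 315.1]
orientation: [-0.354, -3.119, 0.029]
ft_force: [-3.4, -18.8, 2.9]
width: 12.0
```

The guard has reached its end stop (19 N). Releasing and rising.

Request:
{"api": "send_rows", "payload": {
  "rows": [
    {"offset": [0,-0.001,0],"twist": [0,0,0]},
    {"offset": [0,0,0],"twist": [0,0,0]},
    {"offset": [0,0,0],"twist": [0,0,0]},
    {"offset": [0,0,0],"twist": [0,0,0]},
    {"offset": [0,0,0],"twist": [0,0,0]}
  ],
  "gripper": 0.06
}}

```text
t: 6.38
ee_pos: [553.1, 0.3, 315.0]
orientation: [-0.36, -3.118, 0.027]
ft_force: [-0.1, 0.7, 0.2]
width: 41.8
```

Request:
{"api": "send_rows", "payload": {
  "rows": [
    {"offset": [0,0,-0.005],"twist": [0,0,0]},
    {"offset": [0,0,-0.02],"twist": [0,0,0]},
    {"offset": [0,0,-0.03],"twist": [0,0,0]},
    {"offset": [0,0,-0.03],"twist": [0,0,0]},
    {"offset": [0,-0.02,-0.01],"twist": [0,0,0]}
  ]
}}

```text
t: 6.8
ee_pos: [548.7, -14.8, 411.2]
orientation: [-0.354, -3.11, 0.025]
ft_force: [0.9, 0.1, 0.0]
width: 60.0
```

Request:
{"api": "send_rows", "payload": {
  "rows": [
    {"offset": [0.01,-0.025,0],"twist": [0,0,0]},
    {"offset": [0.01,-0.025,0],"twist": [0,0,0]},
    {"offset": [0.005,-0.025,0],"twist": [0,0,0]},
    {"offset": [0,-0.02,0],"twist": [0,0,0]},
    {"offset": [0,0,0],"twist": [0,0,0]}
  ]
}}

```text
t: 7.22
ee_pos: [502.2, -104.2, 420.4]
orientation: [0.349, 3.121, -0.024]
ft_force: [0.1, 0.1, -0.4]
width: 59.7
```

Run:
```python
from h import *
p,M=tool()
ci,q=look("w2",(380,680,-250,120),((84,95),(104,109),(112,118.5),(121,131),(140,160)))
s=q[(abs(q[:,0]-525)<60)&(abs(q[:,1]+119)<60)]
w=s[(s[:,2]>110)&(s[:,2]<120)&(np.hypot(s[:,0]-525,s[:,1]+119)<30)];print("wing",len(w),w.mean(0),cv2.minAreaRect(w[:,:2].astype(np.float32)))
b=s[(s[:,2]>84)&(s[:,2]<95)];print("body",cv2.minEnclosingCircle(b[:,:2].astype(np.float32)))
```

```text
tcp [ 502.2 -104.2  420.4] ydeg 77.2 z [-0.001 -0.016 -1.   ] q [-0.22  0.24  1.86 -0.02  1.04 -1.56] F [ 0.1  0.1 -0.4] M [ 0.08 -0.02 -0.  ] w 59.72318745150908
84 850 [ 522.1 -118.2   90.2] [ 524.3 -119.5] [69.1 69. ] 78.3
112 1422 [472.7 -83.5 114.4] [510.  -56.1] [213.7  98.4] 77.3
121 2491 [527.6   2.1 126.2] [534.2   2.1] [ 71.1 119.1] 77.0
140 197 [550.3  -3.2 150.5] [551.6  -2.2] [13.  30.4] 77.1
wing 165 [ 523.19207698 -118.41871587  115.95894443] ((524.2415771484375, -118.62252044677734), (10.83145809173584, 43.2081413269043), 76.77617645263672)
body ((524.9093627929688, -119.10016632080078), 35.51483917236328)
```

View pics/w2.png

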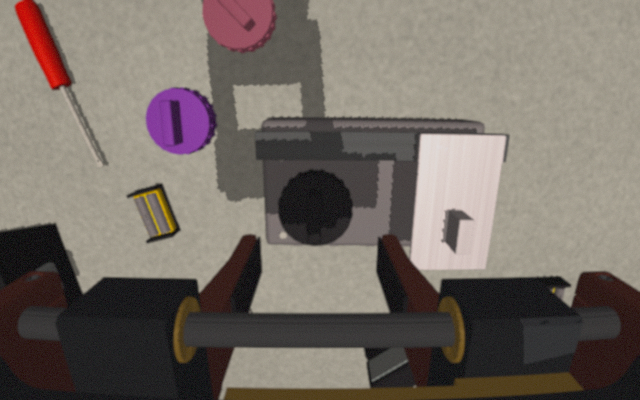

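The cap is uncovered: black disc at (316,207), wing upright at its centre, plate over at (460,200). Cap centre is about (524.6,-119), and the tab's open position agrees with it.

Run:
```python
from h import *
p,M=tool()
goto(p,M,(524.6,-119,275),76.8)
```

```text
tcp [ 502.5 -103.3  420.4] ydeg 77.2 z [-0.001 -0.015 -1.   ] q [-0.22  0.24  1.86 -0.02  1.04 -1.56] F [-0.3 -0.2 -0.8] M [-0.03  0.01 -0.03] w 59.914488056150944
offset mm tool [-24.6  -8.3 145.6] twist [-0.84  0.14  0.41]
```

Request:
{"api": "send_rows", "payload": {
  "rows": [
    {"offset": [-0.006,-0.003,0.01],"twist": [-0.9,0,0.4]},
    {"offset": [-0.007,-0.003,0.025],"twist": [0,0,0]},
    {"offset": [-0.006,-0.002,0.025],"twist": [0,0,0]},
    {"offset": [-0.006,-0.002,0.02],"twist": [0,0,0]},
    {"offset": [0,0,0.01],"twist": [0,0,0]}
  ]
}}

```text
t: 7.68
ee_pos: [529.9, -116.2, 329.2]
orientation: [0.359, 3.107, 0.008]
ft_force: [-0.3, -0.1, -0.6]
width: 60.3
```

Run:
```python
from h import *
p,M=tool()
goto(p,M,(524.6,-119,275),76.8)
```

```text
tcp [ 529.9 -116.2  329.2] ydeg 76.8 z [ 0.014  0.004 -1.   ] q [-0.24  0.4   1.87  0.01  0.85 -1.59] F [-0.3 -0.1 -0.6] M [ 0.04  0.02 -0.  ] w 60.26437349003754
offset mm tool [ 5.3 -4.4 54.2] twist [0.39 0.74 0.01]
```

Request:
{"api": "send_rows", "payload": {
  "rows": [
    {"offset": [0.0045,-0.004,0.004],"twist": [0.4,0.75,0]},
    {"offset": [0,0,0.015],"twist": [0,0,0]},
    {"offset": [0,0,0.015],"twist": [0,0,0]},
    {"offset": [0,0,0.01],"twist": [0,0,0]},
    {"offset": [0,0,0.003],"twist": [0,0,0]}
  ]
}}

```text
t: 8.1
ee_pos: [524.2, -116.2, 277.5]
orientation: [-0.356, -3.113, -0.002]
ft_force: [-0.3, 0.5, -0.2]
width: 60.0
```

Run:
```python
from h import *
p,M=tool()
goto(p,M,(524.6,-119,275),76.8)
```

```text
tcp [ 524.2 -116.2  277.5] ydeg 77.0 z [-0.008  0.002 -1.   ] q [-0.24  0.48  1.9   0.    0.76 -1.58] F [-0.3  0.5 -0.2] M [-0.01 -0.   -0.01] w 59.98303232055535
offset mm tool [-1.  -2.6  2.5] twist [ 0.02 -0.46  0.17]
```

Request:
{"api": "send_rows", "payload": {
  "rows": [
    {"offset": [0,-0.0027,0.001],"twist": [0,-0.4,0]},
    {"offset": [0,0,0],"twist": [0,0,0]},
    {"offset": [0,0,0],"twist": [0,0,0]},
    {"offset": [0,0,0],"twist": [0,0,0]},
    {"offset": [0,0,0],"twist": [0,0,0]}
  ],
  "gripper": 0
}}

```text
t: 8.52
ee_pos: [524.0, -118.7, 278.2]
orientation: [0.355, 3.12, 0.001]
ft_force: [-0.3, -0.2, -0.0]
width: 30.4
```

Request:
{"api": "send_rows", "payload": {
  "rows": [
    {"offset": [0,0,0],"twist": [0,0,0]},
    {"offset": [0,0,0],"twist": [0,0,0]},
    {"offset": [0,0,0],"twist": [0,0,0]},
    {"offset": [0,0,0],"twist": [0,0,0]},
    {"offset": [0,0,0],"twist": [0,0,0]}
  ]
}}

```text
t: 8.93
ee_pos: [524.4, -118.9, 279.7]
orientation: [0.356, 3.118, 0.0]
ft_force: [-0.4, 0.1, -1.2]
width: 11.9
```

Run:
```python
from h import *
p,M=tool()
goto(p,M,(524.6,-119,275),76.8)
```

```text
tcp [ 524.4 -118.9  279.7] ydeg 77.0 z [ 0.004 -0.    -1.   ] q [-0.25  0.48  1.9   0.    0.76 -1.59] F [-0.4  0.1 -1.2] M [ 0.04 -0.02  0.01] w 11.866929836413437
offset mm tool [-0.3 -0.1  4.7] twist [0.03 0.21 0.19]
```

Request:
{"api": "send_rows", "payload": {
  "rows": [
    {"offset": [0,0,0],"twist": [0,0,3]},
    {"offset": [0,0,0],"twist": [0,0,3]},
    {"offset": [0,0,0],"twist": [0,0,3]},
    {"offset": [0,0,0],"twist": [0,0,3]},
    {"offset": [0,0,0],"twist": [0,0,3]}
  ]
}}

```text
t: 9.35
ee_pos: [524.4, -118.5, 279.5]
orientation: [0.772, 3.042, 0.001]
ft_force: [-1.5, 0.7, 2.1]
width: 12.2
```

Run:
```python
from h import *
p,M=tool()
```

```text
tcp [ 524.4 -118.5  279.5] ydeg 61.5 z [ 0.003 -0.    -1.   ] q [-0.24  0.48  1.9   0.    0.76 -1.32] F [-1.5  0.7  2.1] M [0.1  0.26 0.72] w 12.217776988510003
```

Request:
{"api": "send_rows", "payload": {
  "rows": [
    {"offset": [0,0,0],"twist": [0,0,2]},
    {"offset": [0,0,0],"twist": [0,0,2]},
    {"offset": [0,0,0],"twist": [0,0,0]},
    {"offset": [0,0,0],"twist": [0,0,0]},
    {"offset": [0,0,0],"twist": [0,0,0]}
  ]
}}

```text
t: 9.77
ee_pos: [524.7, -118.0, 279.6]
orientation: [0.869, 3.015, -0.003]
ft_force: [1.1, 0.8, -0.1]
width: 13.1
```

Run:
```python
from h import *
p,M=tool()
```

```text
tcp [ 524.7 -118.   279.6] ydeg 57.9 z [ 0.003 -0.003 -1.   ] q [-0.24  0.48  1.9  -0.    0.76 -1.25] F [ 1.1  0.8 -0.1] M [ 0.04 -0.01  0.88] w 13.07444105132639
```

At about 10° clockwise the moment rose to 0.9 N·m and the pads began to slip, so that was the hard stop. Trying anticlockwise.

Request:
{"api": "send_rows", "payload": {
  "rows": [
    {"offset": [0,0,0],"twist": [0,0,-4]},
    {"offset": [0,0,0],"twist": [0,0,-4]},
    {"offset": [0,0,0],"twist": [0,0,-4]},
    {"offset": [0,0,0],"twist": [0,0,-4]},
    {"offset": [0,0,0],"twist": [0,0,-4]}
  ]
}}

```text
t: 10.18
ee_pos: [524.8, -118.2, 279.6]
orientation: [0.312, 3.122, -0.002]
ft_force: [-0.3, -0.3, -0.8]
width: 11.6
```

Request:
{"api": "send_rows", "payload": {
  "rows": [
    {"offset": [0,0,0],"twist": [0,0,-4]},
    {"offset": [0,0,0],"twist": [0,0,-4]},
    {"offset": [0,0,0],"twist": [0,0,-4]},
    {"offset": [0,0,0],"twist": [0,0,-4]},
    {"offset": [0,0,0],"twist": [0,0,-4]}
  ]
}}

```text
t: 10.6
ee_pos: [524.9, -118.7, 279.5]
orientation: [-0.256, 3.126, 0.001]
ft_force: [-1.0, 0.1, 0.7]
width: 11.6
```

Run:
```python
from h import *
p,M=tool()
goto(p,M,(524.6,-119,279),100)
```

```text
tcp [ 524.9 -118.7  279.5] ydeg 99.4 z [ 0.005  0.001 -1.   ] q [-0.24  0.48  1.9   0.    0.76 -1.98] F [-1.   0.1  0.7] M [ 0.05  0.02 -0.03] w 11.635497117066013
offset mm tool [ 0.4 -0.3  0.5] twist [ 0.01  0.29 -0.64]
```

It turns freely anticlockwise, and the wing is now at about +22°. Joint 6 would run out before 60°, so I'm regripping half a turn round.

Request:
{"api": "send_rows", "payload": {
  "rows": [
    {"offset": [0,0,0],"twist": [0,0,0]},
    {"offset": [0,0,0],"twist": [0,0,0]},
    {"offset": [0,0,0],"twist": [0,0,0]},
    {"offset": [0,0,0],"twist": [0,0,0]},
    {"offset": [0,0,-0.01],"twist": [0,0,0]}
  ],
  "gripper": 0.05
}}

```text
t: 11.02
ee_pos: [524.1, -118.8, 288.4]
orientation: [-0.247, 3.13, 0.004]
ft_force: [-0.5, -0.2, 0.1]
width: 41.7
```

Request:
{"api": "send_rows", "payload": {
  "rows": [
    {"offset": [0,0,-0.015],"twist": [0,0,0]},
    {"offset": [0,0,-0.015],"twist": [0,0,0]},
    {"offset": [0,0,-0.005],"twist": [0,0,7]},
    {"offset": [0,0,0],"twist": [0,0,7]},
    {"offset": [0,0,0],"twist": [0,0,7]}
  ]
}}

```text
t: 11.43
ee_pos: [524.6, -119.0, 329.5]
orientation: [0.346, 3.118, 0.005]
ft_force: [-0.1, -0.2, 0.0]
width: 49.9
```

Request:
{"api": "send_rows", "payload": {
  "rows": [
    {"offset": [0,0,0],"twist": [0,0,7]},
    {"offset": [0,0,0],"twist": [0,0,7]},
    {"offset": [0,0,0],"twist": [0,0,7]},
    {"offset": [0,0,0],"twist": [0,0,7]},
    {"offset": [0,0,0],"twist": [0,0,7]}
  ]
}}

```text
t: 11.85
ee_pos: [524.9, -119.1, 334.5]
orientation: [1.287, 2.858, 0.008]
ft_force: [-0.7, 0.3, 0.6]
width: 50.6
```

Request:
{"api": "send_rows", "payload": {
  "rows": [
    {"offset": [0,0,0],"twist": [0,0,7]},
    {"offset": [0,0,0],"twist": [0,0,7]},
    {"offset": [0,0,0],"twist": [0,0,7]},
    {"offset": [0,0,0],"twist": [0,0,7]},
    {"offset": [0,0,0],"twist": [0,0,7]}
  ]
}}

```text
t: 12.27
ee_pos: [525.0, -119.0, 338.7]
orientation: [2.103, 2.323, 0.014]
ft_force: [0.0, -0.5, -1.0]
width: 49.9
```

Request:
{"api": "send_rows", "payload": {
  "rows": [
    {"offset": [0,0,0],"twist": [0,0,7]},
    {"offset": [0,0,0],"twist": [0,0,7]},
    {"offset": [0,0,0],"twist": [0,0,7]},
    {"offset": [0,0,0],"twist": [0,0,7]},
    {"offset": [0,0,0],"twist": [0,0,7]}
  ]
}}

```text
t: 12.68
ee_pos: [525.1, -119.0, 342.8]
orientation: [2.716, 1.565, 0.02]
ft_force: [0.0, 0.3, -0.5]
width: 50.2
```

Request:
{"api": "send_rows", "payload": {
  "rows": [
    {"offset": [0,0,0],"twist": [0,0,7]},
    {"offset": [0,0,0],"twist": [0,0,7]},
    {"offset": [0,0,0],"twist": [0,0,7]},
    {"offset": [0,0,0],"twist": [0,0,7]},
    {"offset": [0,0,0],"twist": [0,0,0]}
  ]
}}

```text
t: 13.1
ee_pos: [525.1, -119.0, 346.9]
orientation: [3.024, 0.837, 0.026]
ft_force: [-0.9, 0.9, 0.4]
width: 50.0
```

Run:
```python
from h import *
p,M=tool()
goto(p,M,(524.6,-119,279),99.4-180)
```

```text
tcp [ 525.1 -119.   346.9] ydeg -59.1 z [ 0.017  0.    -1.   ] q [-0.25  0.37  1.87  0.01  0.88  0.78] F [-0.9  0.9  0.4] M [-0.04  0.11 -0.  ] w 49.976574878610435
offset mm tool [-1.5 -0.8 67.9] twist [ 0.33 -0.95 21.54]
```

Request:
{"api": "send_rows", "payload": {
  "rows": [
    {"offset": [0,0,0.01],"twist": [0.3,-0.95,7]},
    {"offset": [0,0,0.01],"twist": [0,0,7]},
    {"offset": [0,0,0.01],"twist": [0,0,7]},
    {"offset": [0,0,0.01],"twist": [0,0,0.5]},
    {"offset": [0,0,0],"twist": [0,0,0]}
  ]
}}

```text
t: 13.52
ee_pos: [526.0, -119.2, 309.2]
orientation: [3.126, 0.266, 0.008]
ft_force: [0.4, -0.5, 0.7]
width: 50.2
```

Run:
```python
from h import *
p,M=tool()
goto(p,M,(524.6,-119,279),99.4-180)
ci,q=look("w3",(400,600,-200,-50),())
w=q[(q[:,2]>110)&(q[:,2]<120)&(np.hypot(q[:,0]-525,q[:,1]+119)<28)];print("wing",len(w),w.mean(0) if len(w) else 0,cv2.minAreaRect(w[:,:2].astype(np.float32)) if len(w) else 0)
```

```text
tcp [ 526.  -119.2  309.2] ydeg -80.3 z [ 0.005 -0.004 -1.   ] q [-0.24  0.43  1.89 -0.    0.82  1.16] F [ 0.4 -0.5  0.7] M [-0.04  0.18 -0.  ] w 50.19053465618749
offset mm tool [-1.5 -0.6 30.2] twist [ 0.27 -0.26  0.34]
wing 424 [ 527.67257902 -118.07032907  115.84871757] ((526.4208984375, -118.14825439453125), (44.501468658447266, 11.455580711364746), 9.916109085083008)
```

The wing is where expected, at about 10° in the world frame. Gripping again.

Request:
{"api": "send_rows", "payload": {
  "rows": [
    {"offset": [-0.001,0,0.012],"twist": [0.2,-0.2,0]},
    {"offset": [0,0,0.012],"twist": [0,0,0]},
    {"offset": [0,0,0.008],"twist": [0,0,0]},
    {"offset": [0,0,0],"twist": [0,0,0]},
    {"offset": [0,0,0],"twist": [0,0,0]}
  ]
}}

```text
t: 13.98
ee_pos: [525.8, -119.6, 275.8]
orientation: [3.127, 0.284, 0.004]
ft_force: [0.9, 0.5, 0.4]
width: 50.0
```

Request:
{"api": "send_rows", "payload": {
  "rows": [
    {"offset": [0,0,0],"twist": [0,0,0]},
    {"offset": [0,0,0],"twist": [0,0,0]},
    {"offset": [0,0,0],"twist": [0,0,0]},
    {"offset": [0,0,0],"twist": [0,0,0]},
    {"offset": [0,0,0],"twist": [0,0,0]}
  ],
  "gripper": 0
}}

```text
t: 14.4
ee_pos: [526.1, -119.7, 276.2]
orientation: [3.127, 0.286, 0.005]
ft_force: [-0.3, -0.0, 0.5]
width: 20.0
```

Request:
{"api": "send_rows", "payload": {
  "rows": [
    {"offset": [0,0,0],"twist": [0,0,0]},
    {"offset": [0,0,0],"twist": [0,0,0]},
    {"offset": [0,0,0],"twist": [0,0,0]},
    {"offset": [0,0,0],"twist": [0,0,0]},
    {"offset": [0,0,0],"twist": [0,0,0]}
  ]
}}

```text
t: 14.82
ee_pos: [526.0, -119.6, 276.7]
orientation: [3.127, 0.287, 0.006]
ft_force: [0.4, 0.8, -1.5]
width: 11.7
```

Request:
{"api": "send_rows", "payload": {
  "rows": [
    {"offset": [0,0,0],"twist": [0,0,-4]},
    {"offset": [0,0,0],"twist": [0,0,-4]},
    {"offset": [0,0,0],"twist": [0,0,-4]},
    {"offset": [0,0,0],"twist": [0,0,-4]},
    {"offset": [0,0,0],"twist": [0,0,-4]}
  ]
}}

```text
t: 15.23
ee_pos: [526.1, -119.7, 276.6]
orientation: [3.023, 0.845, 0.006]
ft_force: [0.7, 0.4, -0.5]
width: 11.9
```

Run:
```python
from h import *
p,M=tool()
goto(p,M,(524.6,-119,279),76.5+60-180)
```

```text
tcp [ 526.1 -119.7  276.6] ydeg -58.8 z [ 0.004 -0.001 -1.   ] q [-0.25  0.49  1.9  -0.    0.75  0.78] F [ 0.7  0.4 -0.5] M [-0.    0.07  0.04] w 11.860530765192156
offset mm tool [-0.9 -1.3 -2.4] twist [  0.22  -0.14 -15.27]
```

Request:
{"api": "send_rows", "payload": {
  "rows": [
    {"offset": [0,0,0],"twist": [0,0,-4]},
    {"offset": [0,0,0],"twist": [0,0,-4]},
    {"offset": [0,0,0],"twist": [0,0,-4]},
    {"offset": [0,0,0],"twist": [0,0,-3]},
    {"offset": [0,0,0],"twist": [0,0,0]}
  ]
}}

```text
t: 15.65
ee_pos: [526.2, -119.5, 276.6]
orientation: [2.877, 1.256, 0.006]
ft_force: [-0.7, -0.7, 0.1]
width: 11.9
```

Request:
{"api": "send_rows", "payload": {
  "rows": [
    {"offset": [0,0,-0.002],"twist": [0,0,0]},
    {"offset": [0,0,-0.002],"twist": [0,0,0]},
    {"offset": [0,0,-0.002],"twist": [0,0,0]},
    {"offset": [0,0,0],"twist": [0,0,0]},
    {"offset": [0,0,0],"twist": [0,0,0]}
  ]
}}

```text
t: 16.07
ee_pos: [526.2, -119.5, 283.3]
orientation: [2.88, 1.248, 0.006]
ft_force: [-0.0, -0.1, -0.8]
width: 11.8
```

Run:
```python
from h import *
p,M=tool()
```

```text
tcp [ 526.2 -119.5  283.3] ydeg -43.2 z [ 0.004 -0.001 -1.   ] q [-0.25  0.47  1.9   0.    0.76  0.51] F [-0.  -0.1 -0.8] M [-0.11  0.13 -0.05] w 11.755868199394298
```

Rose 6.7 mm with only the cap's weight on the wrist, so it is free of the lips. Lifting on.

Request:
{"api": "send_rows", "payload": {
  "rows": [
    {"offset": [0,0,-0.006],"twist": [0,0,0]},
    {"offset": [0,0,-0.01],"twist": [0,0,0]},
    {"offset": [0,0,-0.012],"twist": [0,0,0]},
    {"offset": [0,0,-0.012],"twist": [0,0,0]},
    {"offset": [0,0,-0.012],"twist": [0,0,0]}
  ]
}}

```text
t: 16.48
ee_pos: [525.0, -119.3, 337.1]
orientation: [-2.883, -1.247, 0.001]
ft_force: [0.2, -0.4, -1.2]
width: 11.9
```

Request:
{"api": "send_rows", "payload": {
  "rows": [
    {"offset": [0,0,-0.012],"twist": [0,0,0]},
    {"offset": [0,0,-0.012],"twist": [0,0,0]},
    {"offset": [0,0,-0.008],"twist": [0,0,0]},
    {"offset": [0,0,-0.004],"twist": [0,0,0]},
    {"offset": [0,0,0],"twist": [0,0,0]}
  ]
}}

```text
t: 16.9
ee_pos: [525.4, -119.4, 381.4]
orientation: [2.88, 1.244, 0.008]
ft_force: [-0.5, -0.0, -0.2]
width: 12.2
```

Request:
{"api": "send_rows", "payload": {
  "rows": [
    {"offset": [0,0,0],"twist": [0,0,0]},
    {"offset": [0,0,0],"twist": [0,0,0]},
    {"offset": [0,0,0],"twist": [0,0,0]},
    {"offset": [0,0,0],"twist": [0,0,0]},
    {"offset": [0,0,0],"twist": [0,0,0]}
  ]
}}

```text
t: 17.32
ee_pos: [524.7, -119.2, 379.8]
orientation: [2.882, 1.245, 0.005]
ft_force: [0.3, 1.3, -0.8]
width: 12.0
```

Run:
```python
from h import *
p,M=tool()
im,d=optics.get_image("scene")
w,_=optics.get_image("wrist")
cv2.imwrite("pics/end.png",np.hstack([cv2.resize(im[130:330,200:400],(400,400)),cv2.resize(w,(400,250))[:400] if 0 else cv2.copyMakeBorder(cv2.resize(w,(400,250)),0,150,0,0,0)]))
```

```text
tcp [ 524.7 -119.2  379.8] ydeg -43.3 z [ 0.004 -0.001 -1.   ] q [-0.25  0.33  1.84  0.    0.97  0.51] F [ 0.3  1.3 -0.8] M [-0.    0.09  0.01] w 11.951030938619304
```

View pics/end.png

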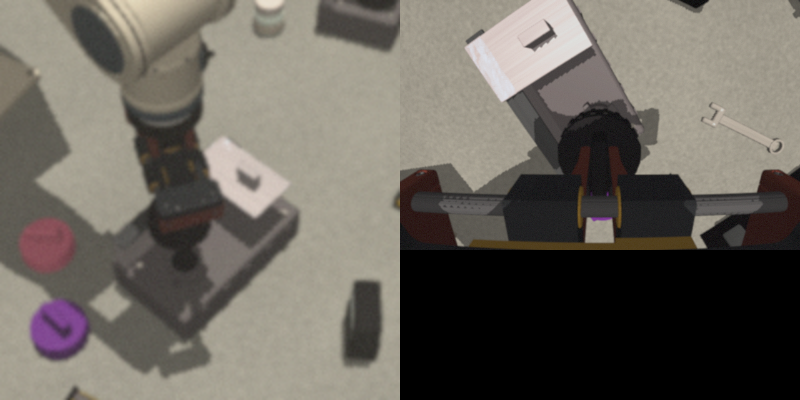

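The end view shows the cap in the fingers (left panel, about (180,225)), clear above the bare neck at (185,260). The guard is fully aside at (245,175). Handing in.

Run:
```python
from h import *
print(ctrl.close_job())
```

```text
the job is handed in; nothing more can be done
None
```

The cap is off the front pod and held upright in the gripper, about 10 cm above its seat. The job was handed in at about 17.5 s; no verdict is reported.

- **Guard:** I gripped the tab and slid the guard to its end stop, where the force reached about 19 N. A wrist-camera depth check then put the tab about 120 mm from the neck axis, so the guard is fully open.
- **Unlock direction:** Clockwise hit the hard stop near 10°. The moment rose to about 0.9 N·m, and the pads slipped a little on the wing there. Anticlockwise turned freely.
- **Turning:** Joint 6 would have reached its limit before 60°, so I regripped half a turn round at about 22°. I then turned the cap to about 60° and lifted it straight off with no resistance.
- **Last checks:** The fingers stand at 12.0 mm, the wing's thickness. The tool is vertical to within 0.3°, and the arm was commanded to hold still for the last 0.4 s. The picture shows the cap held above the bare neck and the guard open. The pink and purple look-alikes still lie where they were. I did not measure the bystanders or the spare pod again, but nothing went near them.

No final check failed or disagreed.

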